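# Stack and latch the parts tray onto the phone repair tray

## Robot

A 6-joint arm with a two-finger parallel gripper is mounted at the origin on a cart in front of the work surface, level with it; the furniture and walls round the work are solid. World frame = base frame: x ahead of the robot, y to its left, z up, the work surface at z = 0. Lengths are in m, angles in rad, forces in N, time in s.
With the tool pointing down it reaches from about 0.35 to 0.875 m from the base axis. Payload 4.2 kg.
Tool frame: the origin (TCP) lies midway between the tips of the shut fingers; the grasp point (between the pads) lies 19 mm behind it; z points along the fingers, y is the line along which they close (so a half turn about z gives the same grasp; the last joint's range is limited). The gripper opens to 85 mm and grips with 20 to 120 N. Pads are 22 mm wide; open, the fingers measure 114 mm over their backs; the gripper's body (76 mm by 85 mm) begins 54 mm behind the grasp point. The pads swing forward as they close: fully open they stand 13 mm farther back than shut.
Start: joints at [-0.912, 0.385, 0.008, 0, -1.194, -0.259], TCP at [0.243, -0.576, 0.231] pointing down, gripper open.
Joint ranges: [-3.14, 3.14], [-1.21, 2.06], [-1.07, 1.41], [-3.16, 2.05], [-2.99, -0.16], [-3.1, 3.1]. Speed limits (rad/s): [2.79, 2.79, 3.14, 3.14, 3.14, 3.14].

## Interface

Orientations are given as a unit quaternion [x, y, z, w].
In Python, from workcell import arm gives the robot as it stands. The module is installed in compiled form; this text tells all that it offers.
- The arm moves only by the tool servo_tool, never from a script. Its arguments are lists of equal length, an entry for each row: "xyz": the shift along the tool's x, y, z in units of 40 mm (1.0 is 40 mm), a list of three; "spin": the turn about the tool's z in units of 5 degrees (1.0 is 5 degrees). A call has 1 to 12 rows; each row is the pose to reach, as a shift and turn from the pose commanded when the call began, along the tool's axes at that moment; what a row does not reach only later rows make up. A row lasts 1/12 s, in which the tool goes at most 41.7 mm and 7.16 degrees, less where a joint would pass 70% of its speed; a pose out of reach is approached as far as the arm can. A call with a gripper value outside its range is refused whole. "gripper" is the gripper command: -1 is fully open, 1 is shut, values between are in proportion, set as the call begins (left out, the last holds). The fingers move at their own pace and stop on an object; "squeeze" is the grip in N (left out, the last holds). Time passes only in rows, so rows that repeat a pose let the fingers close. It gives the time, the measured TCP pose, the force, the opening and the grip force at its end, in the units of the state.
- arm.get_obs(): the state, without advancing time (a new reading comes with each control period).
- arm.snapshot(name): name is "scene" or "side" or "wrist"; returns the picture (384x512x3 uint8, red, green, blue); there is no depth.
- arm.camera_params(name): a dict with "fx", "fy", "cx", "cy" (pixels), "eye" and "attitude" of the camera in the world. Camera axes: x right, y down, z forward; pixel columns grow to the right and rows downward; lengths in m; the calibration is good to about 2 mm. A picture is of the moment at which its call begins: read the wrist's pose just before it. camera_params takes no time and is no camera call; for the wrist camera it gives the pose at the moment of the call.
- arm.finish_job(): hands the job in; it is judged then, once.
The state is a dict: "time_s": time; "joint_pos": joint angles; "joint_velocities": joint speeds; "effort": joint torques, N m; "eef_pos": TCP position; "ee_rot": TCP orientation; "contact_force": force on the tool from outside, world axes, zero at the start; "moment": the same for the moment, N m; "gripper_width": finger opening in m; "gripper_force": force on a finger pad.
Only numpy, scipy, OpenCV 4.12 (cv2) and the standard library are available. Lean on these libraries where they do the work, as an engineer would, in place of code of your own. Each camera call takes 0.05 s, during which the arm holds its last target. There are 200 camera calls.

## Task

The opened phone lies in the low black tray with the light grey stacking frame. Carry the black parts tray over by its blue handle, keeping it level so its boxes stay in, set it on the frame so that its four lugs drop into the four sockets, then press it down gently (a firm hand's push of about 20 N will do, 40 N breaks the frame) until it sits flush and both orange catches snap over its edge, and let go. The frame can stand anywhere along its short travel, so feel for the sockets; leave the lower tray and the other things on the bench where they are.

Things in the scene. Friction and masses are not known exactly. Their poses are not given: they have to be found in the camera images.
- parts_tray: Black upper tray, loose, 0.2 to 0.35 kg in all. Origin: centre of its flange's underside; x short, y long, z up. Flange 106 (x) x 150 (y) x 4 mm; walls 94 x 144 mm outside, to z 24, leave a 6 mm ledge on each long side. Four round lugs under it at x +-47, y +-56: 10 mm thick, 16 mm long, the last 3 mm tapering to 8.8 mm; it stands on them (origin 16 mm over the bench).
- handle (a point): Middle of the blue handle bar, 61 mm above the upper tray's origin. The bar runs along the tray's y: 14 mm thick (x), 100 mm long, 18 mm high, free below between its two posts (12 mm square at y +-40). Either way round of the tray fits.
- job_tray: Black lower tray, loose, 1.2 kg, phone in its recess. Origin: centre of its underside on the bench; x short, y long, z up; 112 (x) x 206 (y) x 20 mm. On it the light grey stacking frame, 118 x 180 x 18 mm, which stands anywhere from -12 to +12 mm along the tray's y (where is not reported). About 5 N slides the frame along, about 7 N the tray on the bench.
- deck (a point): Point of the lower tray at deck height, 38 mm over its origin (it does not follow the frame). The frame's deck has four square through sockets, 13 x 13 mm, at x +-47 and, from the frame's own centre, y +-56 mm; round them it is flat to 89 mm from that centre. The upper tray's origin is 16 mm above this height with its lugs on the deck, at this height when seated.
- catch_a (a joint): Orange sprung catch on the middle of the frame's -x side, top 14 mm over the deck: how far it is pushed out, m (0 home, 0.007 stop). Its sloped nose reaches 3.5 mm over the upper tray's ledge: the tray's edge meets the slope 11 to 14 mm above its seat, pushes it out, and at the seat it snaps back over the ledge. The pair resist with about 8 to 16 N.
- catch_b (a joint): The same catch on the frame's +x side.
- box_lilac: Small pale lilac lidded parts box, 35 x 51 x 19 mm, loose in one bay of the upper tray. Origin: centre of its underside.
- box_white: Small white parts box, 35 x 51 x 19 mm, loose in the bay diagonally opposite. Origin: centre of its underside.
- phone: Opened phone, 67 x 138 x 10 mm, loose in the lower tray's recess. Origin: centre of its underside, 6 mm over the bench.
- tape_roll: Roll of tape, 104 mm across, 25 mm high, bystander. Origin: centre of its underside.
- pliers: Green handled pliers, 43 x 141 x 10 mm, bystander. Origin: centre of its underside.
- driver_red: Red handled screwdriver, 154 mm long, bystander. Origin: centre of its underside.
Not all that is in view belongs to the job. What is shaped like the box_white but red, turquoise or yellow is not meant.

How it is judged:
By the outcome, as a careful person would: the job done as asked, in the order asked, and still so for the second after the job is handed in, with the robot touching nothing.
It also fails if it takes over 67 s, if anything falls off the work surface, if the arm or the gripper's body presses on something with over 40 N, if the wrist force passes 120 N, or if a joint passes its speed limit or range.

## Working session

There is one attempt and no reset: what is moved stays moved. The work goes in short steps, Python scripts to look and compute and a tool call to move; the robot and the scene stay as the last step left them, time stands still between calls to the robot, and variables do not carry over. Pictures are saved under pics/ and viewed, at most 10 in all, crops included, and the job is handed in when it is done.

Besides the shell and the picture viewer there is one more tool, called after "Request:" in YAML: its name, and indented under it one key for each argument. servo_tool: Moves the arm, as the interface text tells. Its arguments: {"type":"object","properties":{"xyz":{"type":"array"},"spin":{"type":"array"},"gripper":{"type":"number"},"squeeze":{"type":"number"}},"required":["xyz","spin"]}

```bash
mkdir -p pics; cat > h.py <<'E'
import numpy as np, cv2
from workcell import arm
from scipy.spatial.transform import Rotation as R
def cam(n):
    p=arm.camera_params(n); a=np.array(p['attitude'],float)
    M=a if a.shape==(3,3) else R.from_quat(a).as_matrix()
    return p,M,np.array(p['eye'])
def ray(c,u,v):
    p,M,e=c; d=M@np.array([(u-p['cx'])/p['fx'],(v-p['cy'])/p['fy'],1]); return e,d
def onz(c,u,v,z):
    e,d=ray(c,u,v); return e+d*(z-e[2])/d[2]
def tri(c1,a,c2,b):
    e1,d1=ray(c1,*a); e2,d2=ray(c2,*b)
    s=np.linalg.lstsq(np.c_[d1,-d2],e2-e1,rcond=None)[0]
    p,q=e1+s[0]*d1,e2+s[1]*d2; return (p+q)/2,np.linalg.norm(p-q)
def proj(c,X):
    p,M,e=c; q=M.T@(np.array(X)-e); return np.array([p['fx']*q[0]/q[2]+p['cx'],p['fy']*q[1]/q[2]+p['cy']])
def snap(n,f):
    c=cam(n); im=arm.snapshot(n); cv2.imwrite(f'pics/{f}.png',im[:,:,::-1]); return c,im
E
python3 - <<'E'
from h import *
for n in('scene','side','wrist'):
    c,im=snap(n,n+'0'); print(n,c[0])
a,b,d=[cv2.imread(f'pics/{n}0.png') for n in('scene','side','wrist')]
print(arm.get_obs())
E
```

```text
scene {'fx': 442.7737163890477, 'fy': 442.7737163890477, 'cx': 255.76839666695892, 'cy': 191.16886606488896, 'eye': array([-0.01025492,  0.47824116,  0.46683194]), 'attitude': array([-0.37265677,  0.76477636, -0.46908235,  0.23707764])}
side {'fx': 442.48029964625044, 'fy': 442.48029964625044, 'cx': 248.82040161067485, 'cy': 187.41464192202625, 'eye': array([0.55398867, 0.75716933, 0.49962404]), 'attitude': array([-0.01413882,  0.86452608, -0.50235948, -0.00544932])}
wrist {'fx': 288.6534454009949, 'fy': 288.6534454009949, 'cx': 261.80495891147666, 'cy': 187.71120995571994, 'eye': array([ 0.17722448, -0.6044701 ,  0.37249539]), 'attitude': array([0.5470673 , 0.82447927, 0.12112192, 0.07925146])}
{'time_s': 0.15, 'joint_pos': array([-9.12398729e-01,  3.85376231e-01,  6.92501628e-03, -3.35648865e-04,
       -1.19402030e+00, -2.58612597e-01]), 'joint_velocities': array([ 0.00065893, -0.00054486,  0.00437744,  0.00250807, -0.00040288,
        0.00091273]), 'effort': array([-1.39429344e-04, -3.92677581e+01,  1.88583183e+01,  4.18858856e+00,
       -3.42670450e-03,  2.69622106e-06]), 'eef_pos': array([ 0.24310149, -0.57529436,  0.23047178]), 'ee_rot': array([-1.98503255e-01,  9.80099858e-01,  8.20128661e-04, -2.30836811e-04]), 'contact_force': array([-0.72145948,  0.25996133,  1.33417886]), 'moment': array([ 0.08533152, -0.03629511, -0.03318489]), 'gripper_force': 0.0, 'gripper_width': 0.08538467537070112}
```

View pics/scene0.png

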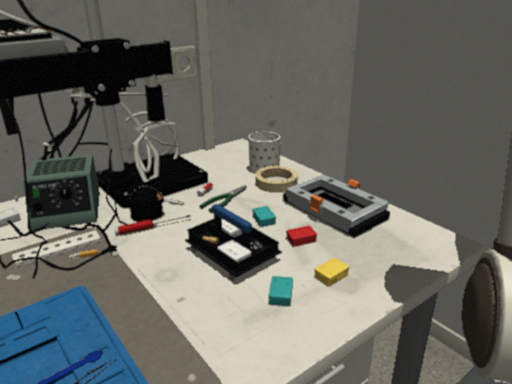

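View pics/side0.png

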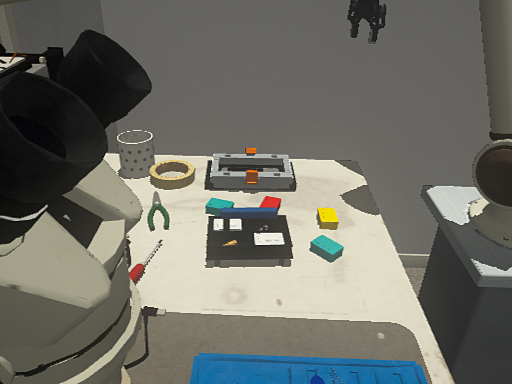

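The scene view shows the blue handle at about (232,218) on the black parts tray, and the grey frame at (337,203) with orange catches at (317,203) and (354,184). In the side view the handle is at (249,212) and the catches at (252,152) and (252,176). The turquoise, red and yellow boxes are decoys standing on the bench. Next I measure the handle and catches from both views.

```bash
cat > m.py <<'E'
from h import *
def blobs(im,lo,hi,roi,k=1,mn=15):
    x0,y0,x1,y1=roi; h=cv2.cvtColor(im,cv2.COLOR_RGB2HSV)
    m=cv2.inRange(h,np.array(lo),np.array(hi)); z=np.zeros_like(m); z[y0:y1,x0:x1]=m[y0:y1,x0:x1]
    cs=[c for c in cv2.findContours(z,0,2)[0] if cv2.contourArea(c)>=mn]
    cs.sort(key=lambda c:-cv2.contourArea(c)); return cs[:k]
BL=((100,90,40),(125,255,255)); OR=((4,150,120),(16,255,255))
E
python3 - <<'E'
from m import *
I={n:cv2.imread(f'pics/{n}0.png')[:,:,::-1].copy() for n in('scene','side')}
C={n:cam(n) for n in I}
for n,roi in(('scene',(190,190,280,250)),('side',(200,195,300,230))):
    for c in blobs(I[n],*BL,roi):
        r=cv2.minAreaRect(c); print(n,'blue',r,cv2.boxPoints(r).round(1).tolist())
for n,roi in(('scene',(290,160,390,230)),('side',(230,140,280,190))):
    for c in blobs(I[n],*OR,roi,3,8):
        m=cv2.moments(c);print(n,'or',m['m10']/m['m00'],m['m01']/m['m00'],cv2.boundingRect(c))
out=[]
for n,(x0,y0,x1,y1) in(('scene',(180,170,400,280)),('side',(200,140,300,270))):
    out.append(cv2.resize(I[n][y0:y1,x0:x1],None,fx=3.6,fy=3.6,interpolation=2)[:,:,::-1])
for n,o in zip(I,out): cv2.imwrite(f'pics/{n}_crop.png',o); print(o.shape)
E
```

```text
scene blue ((231.72471618652344, 218.14047241210938), (44.62590789794922, 10.281977653503418), 32.0053825378418) [[210.10000610351562, 210.6999969482422], [215.5, 202.0], [253.39999389648438, 225.60000610351562], [247.89999389648438, 234.3000030517578]]
side blue ((248.5, 210.0), (4.0, 55.0), 90.0) [[221.0, 208.0], [276.0, 208.0], [276.0, 212.0], [221.0, 212.0]]
scene or 352.9591836734694 182.60544217687072 (348, 179, 12, 8)
scene or 317.18939393939394 197.87878787878788 (312, 196, 10, 6)
scene or 313.82456140350877 208.91228070175438 (310, 207, 8, 5)
side or 250.5 150.0 (246, 148, 10, 5)
side or 251.5 171.0 (246, 170, 12, 3)
(396, 792, 3)
(468, 360, 3)
```

View pics/scene_crop.png

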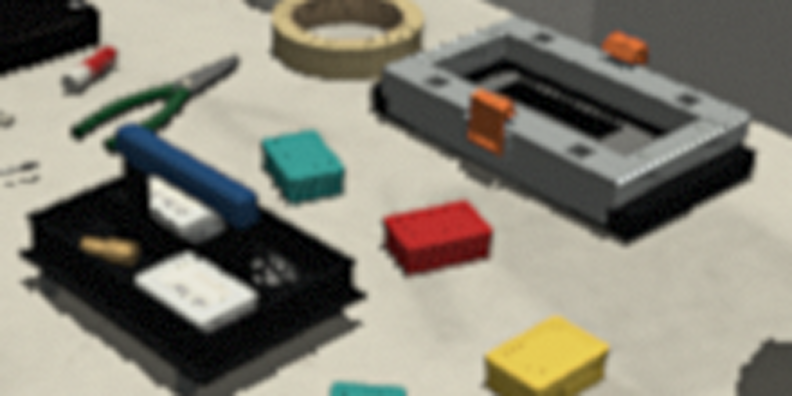

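View pics/side_crop.png

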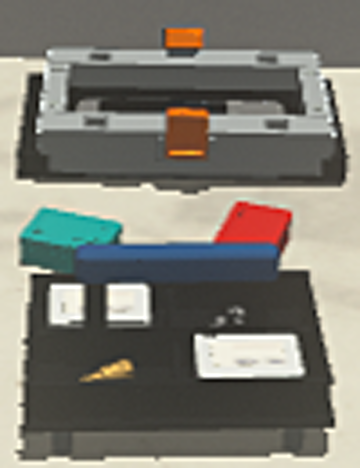

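The crops show the four frame sockets, in scene at (301,192), (331,180), (371,198) and (341,212), and in side at (226,174), (227,156), (274,156) and (278,174). The blue bar, at scene (232,218), is the only blue handle, and it sits on the black tray holding the white box and the pale lidded box. The lone turquoise, red and yellow boxes don't fit the description.

```bash
python3 - <<'E'
from m import *
a,b=cam('scene'),cam('side')
S=lambda x,y:(180+x/3.6,170+y/3.6); D=lambda x,y:(200+x/3.6,140+y/3.6)
P={'s+x+y':((437,80),(95,121)),'s+x-y':((543,37),(99,56)),'s-x-y':((687,100),(267,58)),'s-x+y':((580,150),(280,124)),
'h+x':((130,145),(76,262)),'h-x':((240,208),(280,262)),'catch near':((496,102),(187,113)),'catch far':((626,45),(184,36))}
X={}
for k,(s,d) in P.items():
    X[k],e=tri(a,S(*s),b,D(*d)); print(k,X[k].round(4),'gap',round(e,4))
s=[X[k] for k in list(P)[:4]]; print('frame',np.mean(s,0).round(4))
for i in range(4): print(np.linalg.norm(s[i]-s[(i+1)%4]).round(4))
v=(s[0]-s[3]+s[1]-s[2]);print('yaw',np.degrees(np.arctan2(v[1],v[0])))
h=X['h+x']-X['h-x'];print('handle',(X['h+x']+X['h-x'])/2,np.linalg.norm(h),np.degrees(np.arctan2(h[1],h[0])))
o=arm.get_obs(); M=R.from_quat(o['ee_rot']).as_matrix(); print(M.round(3))
E
```

```text
s+x+y [ 0.6098 -0.1161  0.0357] gap 0.0001
s+x-y [ 0.613  -0.2103  0.0351] gap 0.0
s-x-y [ 0.4999 -0.2124  0.0357] gap 0.0011
s-x+y [ 0.495  -0.116   0.0376] gap 0.0002
h+x [0.6049 0.1032 0.0718] gap 0.0034
h-x [0.5059 0.1067 0.08  ] gap 0.0007
catch near [ 0.5528 -0.1084  0.0468] gap 0.0006
catch far [ 0.5563 -0.2222  0.0465] gap 0.0006
frame [ 0.5544 -0.1637  0.036 ]
0.0942
0.1131
0.0966
0.1147
yaw 0.49827726326895616
handle [0.55537644 0.10494502 0.07588614] 0.09937502454622187 -2.059849534573106
[[-0.921 -0.389 -0.001]
 [-0.389  0.921  0.002]
 [ 0.     0.002 -1.   ]]
```

Request:
servo_tool:
  xyz:
    - [-0.5,-0.0,0]
    - [-1.2,0.6,0]
    - [-2.0,1.3,0]
    - [-2.7,2.0,0]
    - [-3.4,2.6,0]
    - [-4.1,3.3,0]
    - [-4.8,4.0,0]
    - [-5.5,4.6,0]
    - [-6.1,5.2,0]
    - [-6.5,5.7,0]
    - [-6.8,6.1,0]
    - [-6.9,6.3,0]
  spin: [0.3,0.7,1.1,1.5,1.9,2.3,2.7,3.1,3.5,3.9,4.3,4.6]
  gripper: -1

```text
time_s: 1.15
eef_pos: [0.3999, -0.234, 0.2312]
ee_rot: [0.0, 1.0, 0.0, 0.0]
contact_force: [0.1, 0.2, 0.4]
gripper_width: 0.085
gripper_force: 0.0
```

Request:
servo_tool:
  xyz:
    - [-0.6,0.2,0]
    - [-1.4,0.5,0]
    - [-2.2,0.9,0]
    - [-3.0,1.3,0]
    - [-3.6,1.6,0]
    - [-3.9,1.75,0]
    - [-3.9,1.75,0]
    - [-3.9,1.75,0]
  spin: [0,0,0,0,0,0,0,0]

```text
time_s: 1.82
eef_pos: [0.5552, -0.1661, 0.2305]
ee_rot: [0.001, 1.0, 0.0, -0.001]
contact_force: [-0.5, -0.4, -0.5]
gripper_width: 0.0855
gripper_force: 0.0
```

```bash
python3 - <<'E'
from m import *
print(arm.get_obs()['eef_pos']); c,im=snap('wrist','w1'); print(c[2], c[1].round(2).tolist())
np.save('w1.npy',np.r_[c[2],R.from_matrix(c[1]).as_quat()])
for q in [(0.61,-.116,.038),(.61,-.21,.038),(.498,-.21,.038),(.498,-.116,.038)]: print(proj(c,q))
E
```

```text
[ 0.5551669  -0.16612281  0.23054372]
[ 0.48371633 -0.16673599  0.37283095] [[0.0, 0.96, 0.28], [1.0, -0.0, -0.0], [0.0, 0.28, -0.96]]
[302.89725117 208.46562661]
[226.87767092 208.57257117]
[223.31356128 115.27460513]
[306.7903771  115.15425678]
```

View pics/w1.png

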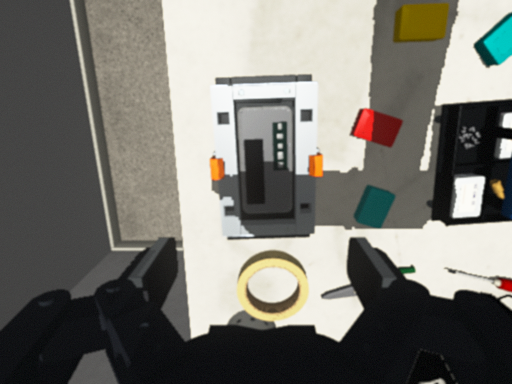

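Request:
servo_tool:
  xyz:
    - [0,0.4,0]
    - [0,1.2,0]
    - [0,2.1,0]
    - [0,3.0,0]
    - [0,3.9,0]
    - [0,4.8,0]
    - [0,5.6,0]
    - [0,6.3,0]
    - [0,6.7,0]
    - [0,6.7,0]
    - [0,6.7,0]
  spin: [0,0,0,0,0,0,0,0,0,0,0]

```text
time_s: 2.78
eef_pos: [0.5552, 0.1012, 0.2316]
ee_rot: [0.001, 1.0, -0.0, -0.0]
contact_force: [-0.1, -0.6, -0.5]
gripper_width: 0.0851
gripper_force: 0.0
```

```bash
python3 - <<'E'
from m import *
print(arm.get_obs()['eef_pos']); c,im=snap('wrist','w2'); print(c[2])
for k in blobs(im,*BL,(0,0,512,384),2,100):
    r=cv2.minAreaRect(k); b=cv2.boxPoints(r); print(r)
    for z in(.077,.086): print(z,[onz(c,*p,z).round(4).tolist() for p in b], onz(c,*r[0],z))
E
```

```text
[0.55517638 0.10119109 0.23164216]
[0.48345617 0.10062844 0.37380151]
((479.5, 105.0), (210.0, 63.0), 90.0)
0.077 [[0.3964, 0.268, 0.077], [0.3964, 0.3246, 0.077], [0.5981, 0.3742, 0.077], [0.598, 0.305, 0.077]] [0.48713721 0.31581346 0.077     ]
0.086 [[0.399, 0.263, 0.086], [0.3991, 0.3178, 0.086], [0.5946, 0.3659, 0.086], [0.5945, 0.2988, 0.086]] [0.48702559 0.30928834 0.086     ]
((265.54534912109375, 171.99725341796875), (92.61793518066406, 14.33732795715332), 86.53176879882812)
0.077 [[0.5074, 0.0943, 0.077], [0.5066, 0.1088, 0.077], [0.607, 0.1156, 0.077], [0.608, 0.0998, 0.077]] [0.5548771  0.10448132 0.077     ]
0.086 [[0.5067, 0.0945, 0.086], [0.5059, 0.1085, 0.086], [0.6032, 0.1152, 0.086], [0.6042, 0.0998, 0.086]] [0.55271138 0.10436449 0.086     ]
```

View pics/w2.png

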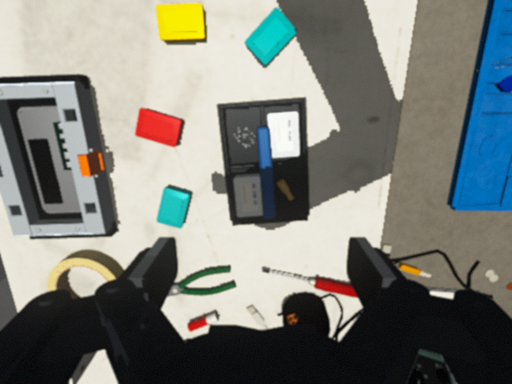

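The wrist views w1 and w2 show the frame with its sockets near (306,115), (223,118), (229,207) and (305,207). The handle runs from (265,126) to (269,218), a yaw of about +3.5°. I refine the socket centres now.

```bash
cat > sock.py <<'E'
from m import *
def sockets(c,im,ctr,yaw,z=.038,w=13,thr=.55):
    """dark blob centroid near each predicted socket, cast on deck plane"""
    g=cv2.cvtColor(im,cv2.COLOR_RGB2GRAY); Rz=np.array([[np.cos(yaw),-np.sin(yaw)],[np.sin(yaw),np.cos(yaw)]]); out=[]
    for q in((.056,.047),(.056,-.047),(-.056,-.047),(-.056,.047)):
        u,v=proj(c,np.r_[np.array(ctr)+Rz@q,z]); x0,y0=int(u)-w,int(v)-w
        p=cv2.resize(g[y0:y0+2*w+1,x0:x0+2*w+1],None,fx=8,fy=8,interpolation=2)
        t,m=cv2.threshold(p,0,255,cv2.THRESH_BINARY_INV+cv2.THRESH_OTSU)
        best=None
        for k in cv2.findContours(m,cv2.RETR_LIST,2)[0]:
            A=cv2.contourArea(k)/64; (cx,cy),s,_=cv2.minAreaRect(k)
            if 30<A<300 and max(s)<1.6*min(s):
                uv=((cx-3.5)/8+x0,(cy-3.5)/8+y0); d=np.hypot(uv[0]-u,uv[1]-v)
                if best is None or d<best[0]: best=(d,uv,A)
        out.append(None if best is None else onz(c,*best[1],z)[:2]); print((u,v),best,out[-1])
    return out
E
python3 - <<'E'
from sock import *
im=cv2.imread('pics/w1.png')[:,:,::-1].copy(); s=np.load('w1.npy')
p=arm.camera_params('wrist'); c=(p,R.from_quat(s[3:]).as_matrix(),s[:3])
o=sockets(c,im,(.554,-.164),0.01)
for k in blobs(im,*OR,(200,140,340,190),3,10):
    r=cv2.minAreaRect(k); print(r, onz(c,*r[0],.05))
x0,y0=205,65
g=cv2.resize(im[y0:y0+185,x0:x0+125],None,fx=3.2,fy=3.2,interpolation=2)[:,:,::-1]; cv2.imwrite('pics/w1crop.png',g)
E
```

```text
(np.float64(302.5543335098308), np.float64(208.1072828911024)) (np.float64(2.956465871062781), (304.5625, 205.9375), 59.3359375) [ 0.60667957 -0.11407636]
(np.float64(226.53740348853674), np.float64(208.92735008857022)) (np.float64(3.204914563890718), (229.1875, 207.125), 271.8828125) [ 0.60809907 -0.20707997]
(np.float64(221.9474274033948), np.float64(115.7088974143167)) (np.float64(2.3263227974233196), (222.80751609802246, 117.8703842163086), 137.8203125) [ 0.50084386 -0.21068318]
(np.float64(305.42016796719304), np.float64(114.72866488577786)) (np.float64(0.5980126686981312), (306.0, 114.875), 137.9609375) [ 0.49769357 -0.11690292]
((315.5, 165.0), (22.0, 13.0), 90.0) [ 0.55266996 -0.10551684  0.05      ]
((216.5, 168.5), (21.0, 13.0), 90.0) [ 0.55658749 -0.21856997  0.05      ]
```

View pics/w1crop.png

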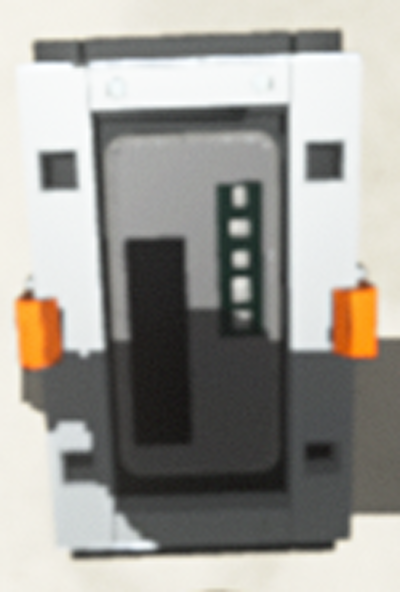

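The upper two sockets are clear at (223,118) and (306,115), which puts the frame centre at about (0.5545, -0.1625) with yaw about 1.9°. The scene/side sight agrees on height and sizes. Next I descend on the handle at (0.555, 0.1045), bar z about 0.077, and turn 3.5°.

Request:
servo_tool:
  xyz:
    - [0,0.08,0.3]
    - [0,0.08,0.9]
    - [0,0.08,1.6]
    - [0,0.08,2.3]
    - [0,0.08,3.0]
    - [0,0.08,3.6]
    - [0,0.08,4.0]
    - [0,0.08,4.2]
    - [0,0.08,4.3]
    - [0,0.08,4.34]
    - [0,0.08,4.34]
  spin: [-0.1,-0.3,-0.5,-0.7,-0.7,-0.7,-0.7,-0.7,-0.7,-0.7,-0.7]

```text
time_s: 3.75
eef_pos: [0.5566, 0.1044, 0.0585]
ee_rot: [-0.029, 1.0, 0.0, 0.001]
contact_force: [1.1, 0.3, -0.3]
gripper_width: 0.0854
gripper_force: 0.0
```

Request:
servo_tool:
  xyz:
    - [0,0,0]
    - [0,0,0]
    - [0,0,0]
    - [0,0,0]
    - [0,0,0]
    - [0,0,0]
    - [0,0,0]
    - [0,0,0]
    - [0,0,0]
    - [0,0,0]
  spin: [0,0,0,0,0,0,0,0,0,0]
  gripper: 1
  squeeze: 60

```text
time_s: 4.58
eef_pos: [0.5561, 0.105, 0.0579]
ee_rot: [-0.03, 1.0, 0.0, 0.0]
contact_force: [-0.7, 0.7, 1.8]
gripper_width: 0.0129
gripper_force: 60.6
```

Request:
servo_tool:
  xyz:
    - [0,0,-0.05]
    - [0,0,-0.15]
    - [0,0,-0.3]
    - [0,0,-0.55]
    - [0,0,-0.85]
    - [0,0,-1.2]
    - [0,0,-1.55]
    - [0,0,-1.9]
    - [0,0,-2.2]
    - [0,0,-2.4]
    - [0,0,-2.55]
    - [0,0,-2.6]
  spin: [0,0,0,0,0,0,0,0,0,0,0,0]
  squeeze: 80

```text
time_s: 5.58
eef_pos: [0.5563, 0.1049, 0.163]
ee_rot: [-0.03, 1.0, 0.0, 0.001]
contact_force: [1.1, 0.0, -3.2]
gripper_width: 0.0127
gripper_force: 78.0
```

```bash
python3 - <<'E'
from m import *
o=arm.get_obs(); print(o['eef_pos'],o['ee_rot'],o['contact_force'],o['moment'],o['gripper_width'])
c,im=snap('wrist','w3'); c2,im2=snap('side','s3')
cv2.imwrite('pics/m3.png',np.hstack([im[:330,130:430],im2[60:390,120:420]])[:,:,::-1])
for k in blobs(im,*BL,(150,0,350,384),1,100): 
    r=cv2.minAreaRect(k);print(r,onz(c,*r[0],.181))
E
```

```text
[0.55630292 0.10490888 0.1629685 ] [-2.97368591e-02  9.99557350e-01  3.51239623e-04  8.37055329e-04] [ 1.08435536  0.01575692 -3.24788429] [ 0.02610828 -0.025496   -0.00254842] 0.012703478946389103Traceback (most recent call last):
  File "<stdin>", line 4, in <module>
    return _nx.concatenate(arrs, 1, dtype=dtype, casting=casting)
           ~~~~~~~~~~~~~~~^^^^^^^^^^^^^^^^^^^^^^^^^^^^^^^^^^^^^^^
ValueError: all the input array dimensions except for the concatenation axis must match exactly, but along dimension 0, the array at index 0 has size 330 and the array at index 1 has size 324
```

```bash
python3 - <<'E'
from m import *
im=cv2.imread('pics/w3.png'); im2=cv2.imread('pics/s3.png')
cv2.imwrite('pics/m3.png',cv2.resize(np.hstack([im[:320,130:430],im2[64:384,120:420]]),None,fx=1.3,fy=1.3))
c=cam('wrist')
for k in blobs(im[:,:,::-1].copy(),*BL,(150,0,350,384),1,100): 
    r=cv2.minAreaRect(k);print(r,cv2.boxPoints(r).tolist());print([onz(c,*q,.19).round(4).tolist() for q in cv2.boxPoints(r)])
E
```

```text
((260.9999694824219, 241.49996948242188), (174.99996948242188, 31.999996185302734), 90.0) [[244.99996948242188, 153.99998474121094], [276.9999694824219, 153.99998474121094], [276.9999694824219, 328.99993896484375], [244.99996948242188, 328.99993896484375]]
[[0.5047, 0.0943, 0.19], [0.504, 0.1071, 0.19], [0.589, 0.1134, 0.19], [0.5899, 0.098, 0.19]]
```

View pics/m3.png

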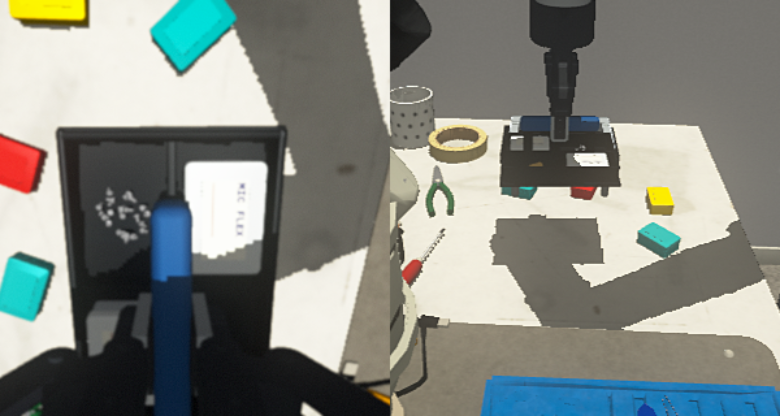

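The wrist half shows the tray hanging level with both boxes in place. The flange's near end is at row ~98 of w3 and the bar end at row 154. I cast these to find where the tray sits in the grip.

```bash
python3 - <<'E'
from m import *
c=cam('wrist'); print(c[2],arm.get_obs()['eef_pos'])
im=cv2.imread('pics/w3.png',0)
for u in(200,230,250,280,310,330):
    print(u,im[90:106,u].tolist())
for z in(.125,.145): print(z,[onz(c,u,98.,z).round(4).tolist() for u in(174,350)])
print(onz(c,247,154,.172),onz(c,275,154,.172), onz(c,261,154,.172))
# flange corner candidates: left/right edges per row
for v in(105,120,150,180,200): 
    r=im[v].astype(int); g=np.diff(r); print(v,165+np.argmin(g[165:200]),335+np.argmax(g[335:370]))
E
```

```text
[0.48427096 0.09980713 0.30398212] [0.55587346 0.10479745 0.16182814]
200 [240, 240, 241, 241, 242, 244, 240, 179, 91, 66, 60, 57, 59, 62, 60, 54]
230 [243, 243, 242, 242, 242, 245, 240, 176, 93, 63, 55, 56, 60, 64, 60, 49]
250 [242, 241, 240, 239, 237, 233, 200, 129, 78, 65, 59, 53, 63, 65, 58, 51]
280 [242, 242, 243, 243, 244, 243, 220, 144, 83, 67, 59, 60, 65, 65, 62, 54]
310 [241, 242, 242, 242, 243, 241, 195, 115, 71, 65, 58, 56, 63, 63, 62, 52]
330 [241, 241, 241, 241, 243, 239, 195, 115, 66, 62, 51, 52, 57, 59, 53, 46]
0.125 [[0.4854, 0.0478, 0.125], [0.4793, 0.1519, 0.125]]
0.145 [[0.4853, 0.0536, 0.145], [0.4798, 0.1461, 0.145]]
[0.50789168 0.09439547 0.172     ] [0.5071295  0.10728503 0.172     ] [0.50751059 0.10084018 0.172     ]
105 172 350
120 174 348
150 176 346
180 179 344
200 181 342
```

Request:
servo_tool:
  xyz:
    - [0.0,-0.1,0]
    - [0.0,-0.4,0]
    - [0.05,-0.9,0]
    - [0.1,-1.6,0]
    - [0.2,-2.4,0]
    - [0.2,-3.3,0]
    - [0.3,-4.2,0]
    - [0.3,-5.0,0]
    - [0.4,-5.7,0]
    - [0.4,-6.2,0]
    - [0.45,-6.5,0]
    - [0.45,-6.66,0]
  spin: [0,0,0,0,0.05,0.1,0.15,0.2,0.25,0.3,0.3,0.3]

```text
time_s: 6.68
eef_pos: [0.5528, -0.1643, 0.1609]
ee_rot: [-0.015, 1.0, 0.0, -0.001]
contact_force: [0.8, -0.2, -2.3]
gripper_width: 0.0127
gripper_force: 78.1
```

Request:
servo_tool:
  xyz:
    - [0,0,0.1]
    - [0,0,0.3]
    - [0,0,0.6]
    - [0,0,0.9]
    - [0,0,1.1]
    - [0,0,1.2]
    - [0,0,1.2]
    - [0,0,1.2]
  spin: [0,0,0,0,0,0,0,0]

```text
time_s: 7.35
eef_pos: [0.5542, -0.1617, 0.1137]
ee_rot: [-0.017, 1.0, -0.0, 0.0]
contact_force: [-0.6, 0.2, -2.5]
gripper_width: 0.0131
gripper_force: 78.2
```

```bash
python3 - <<'E'
from m import *
o=arm.get_obs(); print(o['eef_pos'],o['ee_rot'],o['contact_force'],o['moment'])
c,im=snap('scene','c4'); c2,im2=snap('side','s4')
a=cv2.resize(im[130:250,270:400],None,fx=4.5,fy=4.5,interpolation=2)[:,:,::-1]
b=cv2.resize(im2[110:200,195:305],None,fx=4.5,fy=4.5,interpolation=2)[:,:,::-1]
h=max(a.shape[0],b.shape[0]); 
cv2.imwrite('pics/m4.png',np.vstack([cv2.resize(im[130:250,270:400],(520,480//4*3),interpolation=2)[:,:,::-1][:300],cv2.resize(im2[120:200,190:310],(520,300),interpolation=2)[:,:,::-1]]))
E
```

```text
[ 0.5541538  -0.16169688  0.11373096] [-1.71721054e-02  9.99852543e-01 -9.93795671e-05  2.08527376e-05] [-0.587425    0.18158859 -2.46508038] [-0.04236986 -0.02200483  0.00602498]
```

View pics/m4.png

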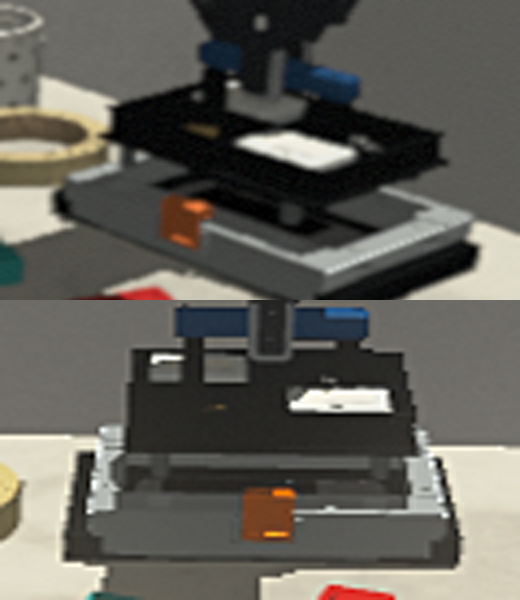

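The lugs hang over the frame and the near catch sits at mid-flange in the side half: flange centre column ~271, catch ~269. I descend gently.

Request:
servo_tool:
  xyz:
    - [0,0,0.1]
    - [0,0,0.2]
    - [0,0,0.3]
    - [0,0,0.38]
    - [0,0,0.44]
    - [0,0,0.48]
    - [0,0,0.5]
    - [0,0,0.5]
  spin: [0,0,0,0,0,0,0,0]

```text
time_s: 8.12
eef_pos: [0.5537, -0.1622, 0.0935]
ee_rot: [-0.017, 1.0, 0.0, -0.0]
contact_force: [0.8, 0.7, -2.9]
gripper_width: 0.0126
gripper_force: 78.2
```

Request:
servo_tool:
  xyz:
    - [0,0,0.02]
    - [0,0,0.04]
    - [0,0,0.06]
    - [0,0,0.08]
    - [0,0,0.08]
  spin: [0,0,0,0,0]

```text
time_s: 8.53
eef_pos: [0.5543, -0.162, 0.0911]
ee_rot: [-0.017, 1.0, 0.0, 0.001]
contact_force: [-0.1, 1.2, 0.5]
gripper_width: 0.0125
gripper_force: 78.7
```

Request:
servo_tool:
  xyz:
    - [0,0,0.02]
    - [0,0,0.04]
    - [0,0,0.06]
    - [0,0,0.06]
  spin: [0,0,0,0]

```text
time_s: 8.87
eef_pos: [0.5547, -0.1625, 0.0891]
ee_rot: [-0.017, 1.0, -0.0, 0.001]
contact_force: [0.4, 0.1, 6.1]
gripper_width: 0.0128
gripper_force: 79.3
```

```bash
cat > chk.py <<'E'
from m import *
o=arm.get_obs(); print(o['time_s'],o['eef_pos'].round(4),o['contact_force'].round(1),o['moment'].round(2))
c,im=snap('wrist','wc'); g=cv2.cvtColor(im,cv2.COLOR_RGB2GRAY)
for k in blobs(im,*BL,(200,0,320,384),1,100): print(cv2.boundingRect(k))
h=cv2.cvtColor(im,cv2.COLOR_RGB2HSV); w=cv2.inRange(h,np.array((0,0,170)),np.array((180,60,255))); w[:110]=0;w[220:]=0;w[:,:265]=0;w[:,345:]=0
ks=cv2.findContours(w,0,2)[0]; k=max(ks,key=cv2.contourArea); print('white',cv2.minAreaRect(k))
for k in blobs(im,*OR,(0,0,512,384),4,8): print('or',cv2.boundingRect(k))
c,im=snap('side','sc')
for k in blobs(im,*OR,(225,130,285,195),4,4): print('side or',cv2.boundingRect(k))
for k in blobs(im,*BL,(190,100,310,200),2,10): print('side bl',cv2.boundingRect(k))
c,im=snap('scene','cc')
for k in blobs(im,*OR,(290,160,390,230),4,4): print('scene or',cv2.boundingRect(k))
E
python3 chk.py; python3 - <<'E'
import sys; sys.path.insert(0,'.')
from m import *
c=cam('side')
for z in(.0,): 
  for zz in (.038,.054): print([proj(c,(.555+s*.075,-.162+.053,zz)).round(1).tolist() for s in(1,-1)])
im=cv2.imread('pics/sc.png',0)
for u in(225,232,265,272): print(u,im[150:186,u].tolist())
E
```

```text
8.8667 [ 0.5547 -0.1625  0.0891] [0.4 0.1 6.1] [ 0.29  0.23 -0.03]
(245, 154, 33, 176)
white ((303.5, 167.0), (86.0, 63.0), 90.0)
or (164, 188, 19, 43)
or (343, 193, 19, 20)
or (347, 212, 8, 6)
side or (254, 170, 4, 3)
side bl (231, 132, 16, 8)
side bl (258, 132, 16, 9)
scene or (316, 197, 7, 6)
scene or (314, 208, 4, 4)
[[217.1, 173.9], [284.7, 175.9]]
[[217.0, 167.5], [285.1, 169.5]]
225 [114, 86, 33, 42, 41, 42, 40, 43, 43, 43, 43, 44, 44, 43, 44, 45, 43, 45, 43, 45, 47, 69, 67, 66, 67, 77, 89, 89, 88, 88, 90, 88, 90, 89, 90, 90]
232 [46, 38, 36, 39, 38, 40, 39, 39, 39, 39, 40, 41, 40, 42, 41, 41, 43, 42, 42, 41, 41, 60, 83, 79, 77, 79, 85, 87, 87, 88, 87, 87, 88, 88, 88, 89]
265 [61, 148, 24, 81, 254, 244, 238, 219, 246, 255, 15, 33, 43, 39, 43, 43, 43, 43, 45, 47, 46, 53, 83, 75, 80, 201, 194, 71, 84, 87, 87, 87, 88, 88, 88, 88]
272 [39, 36, 41, 143, 253, 241, 239, 218, 244, 254, 19, 37, 42, 45, 45, 44, 45, 44, 46, 50, 49, 50, 84, 82, 75, 86, 207, 76, 86, 88, 89, 89, 89, 89, 90, 88]
```

The flange's lower edge sits ~8–9 mm above the seat, against 16 mm if the lugs were on the deck. So the lugs are in the sockets and the catches are being pushed. I press on.

Request:
servo_tool:
  xyz:
    - [0,0,0.02]
    - [0,0,0.04]
    - [0,0,0.06]
    - [0,0,0.08]
    - [0,0,0.08]
  spin: [0,0,0,0,0]

```text
time_s: 9.43
eef_pos: [0.5552, -0.1626, 0.0867]
ee_rot: [-0.017, 1.0, -0.001, 0.002]
contact_force: [-1.2, 1.3, 9.4]
gripper_width: 0.0128
gripper_force: 79.8
```

Request:
servo_tool:
  xyz:
    - [0,0,0.03]
    - [0,0,0.06]
    - [0,0,0.08]
    - [0,0,0.1]
    - [0,0,0.1]
  spin: [0,0,0,0,0]

```text
time_s: 9.85
eef_pos: [0.5533, -0.1622, 0.08]
ee_rot: [-0.016, 1.0, 0.0, -0.001]
contact_force: [0.4, 0.4, -0.3]
gripper_width: 0.0127
gripper_force: 79.0
```

Request:
servo_tool:
  xyz:
    - [0,0,0.03]
    - [0,0,0.05]
    - [0,0,0.05]
    - [0,0,0.05]
  spin: [0,0,0,0]

```text
time_s: 10.18
eef_pos: [0.5533, -0.1623, 0.0799]
ee_rot: [-0.017, 1.0, -0.0, -0.001]
contact_force: [-3.6, 1.7, 8.9]
gripper_width: 0.0128
gripper_force: 80.2
```

Request:
servo_tool:
  xyz:
    - [0,0,0.02]
    - [0,0,0.03]
    - [0,0,0.03]
    - [0,0,0.03]
  spin: [0,0,0,0]

```text
time_s: 10.52
eef_pos: [0.5535, -0.1623, 0.0798]
ee_rot: [-0.017, 1.0, -0.0, -0.0]
contact_force: [-5.5, 3.1, 13.8]
gripper_width: 0.0127
gripper_force: 81.1
```

```bash
python3 chk.py; python3 - <<'E'
from m import *
im=cv2.imread('pics/sc.png',0)
for u in(225,232,265,272): print(u,im[165:186,u].tolist())
E
```

```text
10.5167 [ 0.5535 -0.1623  0.0798] [-5.5  3.1 13.8] [ 0.86  1.3  -0.04]
(245, 154, 33, 176)
white ((303.5, 167.0), (86.0, 63.0), 90.0)
or (163, 198, 20, 41)
or (342, 200, 24, 15)
side or (247, 172, 10, 11)
side bl (258, 136, 17, 8)
side bl (231, 136, 16, 8)
scene or (317, 198, 6, 5)
225 [47, 46, 47, 46, 48, 46, 49, 46, 48, 52, 83, 89, 89, 89, 90, 90, 89, 91, 90, 91, 90]
232 [45, 44, 46, 45, 46, 46, 45, 45, 44, 52, 86, 85, 89, 87, 88, 89, 88, 89, 89, 90, 89]
265 [41, 45, 47, 47, 47, 46, 46, 49, 46, 51, 157, 200, 75, 85, 88, 89, 90, 89, 89, 89, 90]
272 [43, 49, 49, 50, 49, 50, 52, 49, 51, 43, 81, 208, 76, 88, 90, 91, 90, 90, 91, 91, 91]
```

Request:
servo_tool:
  xyz:
    - [0,0,-0.03]
    - [0,0,-0.05]
    - [0,0,-0.05]
  spin: [0,0,0]

```text
time_s: 10.92
eef_pos: [0.5534, -0.1622, 0.0799]
ee_rot: [-0.017, 1.0, -0.0, -0.0]
contact_force: [-1.6, 0.2, 4.5]
gripper_width: 0.013
gripper_force: 79.6
```

Request:
servo_tool:
  xyz:
    - [0,0,0]
    - [0,0,0]
    - [0,0,0]
    - [0,0,0]
    - [0,0,0]
    - [0,0,0]
    - [0,0,0]
    - [0,0,0]
  spin: [0,0,0,0,0,0,0,0]
  gripper: -1

```text
time_s: 11.58
eef_pos: [0.5539, -0.1622, 0.0797]
ee_rot: [-0.017, 1.0, -0.0, -0.0]
contact_force: [-0.2, -0.4, 0.2]
gripper_width: 0.0853
gripper_force: 0.0
```

Request:
servo_tool:
  xyz:
    - [0,0,-0.1]
    - [0,0,-0.3]
    - [0,0,-0.7]
    - [0,0,-1.3]
    - [0,0,-2.0]
    - [0,0,-2.7]
    - [0,0,-3.3]
    - [0,0,-3.7]
    - [0,0,-3.8]
    - [0,0,-3.8]
    - [0,0,-3.8]
  spin: [0,0,0,0,0,0,0,0,0,0,0]

```text
time_s: 12.5
eef_pos: [0.5532, -0.162, 0.231]
ee_rot: [-0.016, 1.0, 0.0, -0.001]
contact_force: [-0.9, -0.6, 0.1]
gripper_width: 0.0852
gripper_force: 0.0
```

```bash
python3 - <<'E'
from m import *
c,im=snap('wrist','w9'); cs,s=snap('side','s9')
for k in blobs(im,*OR,(0,0,512,384),3,8):
    r=cv2.minAreaRect(k); print('or',cv2.boundingRect(k),onz(c,*r[0],.05))
a=cv2.resize(im[80:240,190:340],(480,512),interpolation=2); b=cv2.resize(s[110:200,195:305],(312,512*1//2),interpolation=2)
b=np.vstack([b,np.zeros_like(b)]); cv2.imwrite('pics/m9.png',np.hstack([a,b])[:,:,::-1])
g=cv2.cvtColor(s,cv2.COLOR_RGB2GRAY)
for u in(225,272): print(u,g[168:182,u].tolist())
E
```

```text
or (305, 158, 14, 21) [ 0.55257257 -0.10561788  0.05      ]
or (207, 157, 13, 23) [ 0.55620711 -0.21830347  0.05      ]
225 [45, 44, 44, 44, 44, 46, 47, 80, 86, 85, 84, 85, 87, 86]
272 [49, 48, 49, 49, 49, 51, 43, 78, 201, 76, 85, 88, 88, 88]
```

View pics/m9.png

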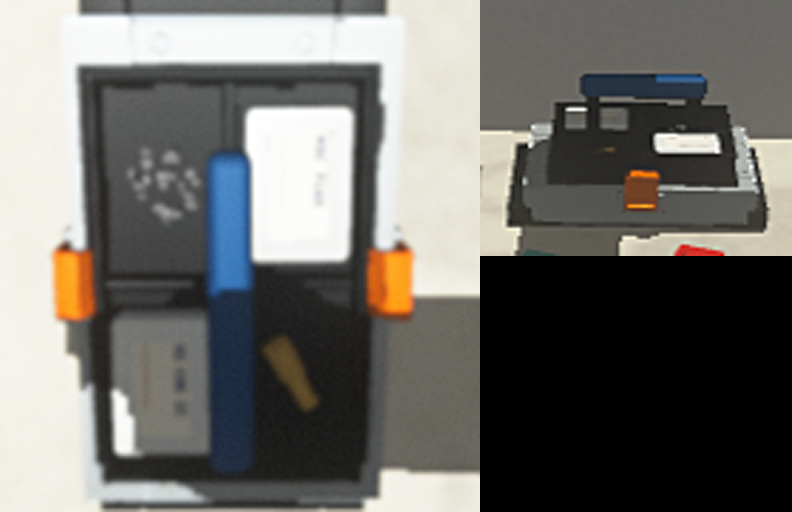

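The picture shows the tray seated flush with both boxes in. Both orange catches, at crop (74,283) and (390,282), are over its ledge and back at their home positions: y -0.1056 and -0.2183, against -0.1055 and -0.2186 before.

```bash
python3 -c "
from workcell import arm
print(arm.finish_job())"
```

```text
the job is handed in; nothing more can be done
None
```

The parts tray is seated flush on the frame with both catches snapped over its edge and both boxes still in it. I let go, lifted the arm clear and handed the job in at about 12.6 s; no verdict came back.

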